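Tamp the wooden blocks level in their box

ROBOT

A 7-joint arm with a two-finger parallel gripper is mounted at the origin on a cart in front of the work surface, level with it; the furniture and walls round the work are solid. World frame = base frame: x ahead of the robot, y to its left, z up, the work surface at z = 0. Lengths are in m, angles in rad, forces in N, time in s.
With the tool pointing down it reaches from about 0.4 to 0.925 m from the base axis. Payload 5.6 kg.
Tool frame: the origin (TCP) lies at the centre of the arm's flange, where the gripper is bolted on; the fingertips stand 173 mm ahead of it and the grasp point (between the pads) lies 155 mm ahead of it; z points along the fingers, y is the line along which they close (so a half turn about z gives the same grasp; the last joint's range is limited). The gripper opens to 85 mm and grips with 20 to 120 N. Pads are 22 mm wide; open, the fingers measure 114 mm over their backs; the gripper's body (76 mm by 85 mm) begins 54 mm behind the grasp point. The pads swing forward as they close: fully open they stand 13 mm farther back than shut.
Start: joints at [1.195, 0.468, -0.012, 1.603, 0.006, 1.071, -0.056], TCP at [0.212, -0.614, 0.405] pointing down, gripper open.
Joint ranges: [-2.53, 2.53], [-0.31, 2.02], [-1.57, 1.55], [0.28, 2.44], [-1.29, 4.43], [0.15, 1.84], [-2.92, 2.92]. Speed limits (rad/s): [2.57, 2.57, 3.14, 3.14, 3.14, 3.14, 3.14].

INTERFACE

Orientations are given as a unit quaternion [x, y, z, w].
In Python, from bench import * gives the robot as it stands.
- The arm moves only by the shell command python3 -m creep 'ROWS' [FORCE]. ROWS is a JSON object of lists of equal length, an entry for each row: "translation": the shift along the tool's x, y, z in mm, a list of three; "dr": the turn, a rotation vector about the tool's x, y, z in rad, a list of three; "fingers": the finger opening in mm, from 0 to 85.4. A call has exactly 10 rows; each row is the pose to reach, as a shift and turn from the pose commanded when the call began, along the tool's axes at that moment; what a row does not reach only later rows make up. A row lasts 1/8 s, in which the tool goes at most 62.5 mm and 10.7 degrees, less where a joint would pass 70% of its speed; a pose out of reach is approached as far as the arm can. A call with a gripper value outside its range is refused whole. The fingers move at their own pace and stop on an object; FORCE is the grip in N (left out, the last holds). Time passes only in rows, so rows that repeat a pose let the fingers close, or fill a call up. It gives the time, the measured TCP pose, the force, the opening and the grip force at its end, in the units of the state.
- read_state(): the state, without advancing time (a new reading comes with each control period).
- grab_frame(name): name is "side" or "top" or "wrist"; returns the picture (384x512x3 uint8, blue, green, red); there is no depth.
- camera_model(name): a dict with "camera_matrix" (3x3 intrinsics, pixels), "k1" (the pictures are not rectified: a ray, as slopes to the right and down, at radius r is drawn at 1 + k1 r^2 times it, then the intrinsics apply), "origin" and "orientation" of the camera in the world; the wrist camera has in their place "tool_from_camera" (4x4, takes a point from camera to tool coordinates, whose origin is the TCP and whose axes are the flange's). Camera axes: x right, y down, z forward; pixel columns grow to the right and rows downward; lengths in m; the calibration is good to about 2 mm. A picture is of the moment at which its call begins: read the wrist's pose just before it. camera_model takes no time and is no camera call.
- finish_job(): hands the job in; it is judged then, once.
Trained networks look in the newest picture that a camera, given by its name, has taken for a name from the list of things; names that differ only in an ending like _2 or _b are one class to them, and where a whole thing is asked for, a point or a joint stands for the part that bears it (a point fixed in the world has none). Each returns a list of dicts, best first, with "p" (0 to 1); they miss things now and then, are a little off and sometimes report something else, mostly with a low value. They report only what shows in the picture. A call takes as long as a camera call. They do not tell look-alikes from the thing itself.
- outline_of(label, camera): "mask" (384x512 bool, what is visible of it) and "point" ([column, row] in pixels, amid what is visible of it).
- landmark_of(label, camera): "point" ([column, row] in pixels: a listed point, or the origin of a listed thing).
The state is a dict: "time_s": time; "qpos": joint angles; "qd": joint speeds; "effort": joint torques, N m; "position": TCP position; "tcp_rot": TCP orientation; "ft_force": force on the tool from outside, world axes, zero at the start; "wrist_torque": the same for the moment, N m; "finger_gap": finger opening in m; "grip_force": force on a finger pad.
Only numpy, scipy, OpenCV 4.12 (cv2) and the standard library are available. Lean on these libraries where they do the work, as an engineer would, in place of code of your own. Each camera call takes 0.05 s, during which the arm holds its last target. There are 200 camera calls.

TASK

Take the tamper by its handle and tamp the blocks in the plywood box down level, one row of two at a time, starting with the row beside the bar pull and working to the other end: press each row down until it stands firm on the floor below, and then keep pressing at about 15 to 22 newtons for half a second, never above 32. Use only the tamper on the blocks, keep the hand off box and blocks, and leave the other things alone. Finally stand the tamper upright on its cork rest again and let go.

Things in the scene. Friction and masses are not known exactly. Their poses are not given: they have to be found in the camera images.
- box: Fixed open plywood box, outside 170 (its x) x 118 (its y) x 85 mm high, walls 6 mm. Origin: centre of its underside, on the table; z up. A dark bar pull stands 35 mm out from its -x end, the end nearer the robot. It holds six snug wooden blocks, two across, three along, above a padded false floor whose height differs every time and is not measured.
- tamper_mid (a point): Loose hand tamper, 110 mm high, 0.2 to 0.33 kg, upright: flat foot 38 (its x) x 82 (its y) x 10 mm, collar up to 20 mm, then a square handle 26 x 26 mm to the top. This point: on the axis half-way up, 55 mm above the foot's underside; z up the handle. Gripped 20 to 35 mm above it, the fingers stay above the box's rim while the foot works inside.
- rest: Fixed cork rest for the tamper, 80 x 120 x 4 mm, lying on the table. Origin: centre of its underside; its top is 4 mm above the table. The tamper stands on it at the start.
- block_pull_left: Chunky wooden block, 45 mm across, 40 mm high, row beside the bar pull, left (+y of the box), at x = -50, y = 24.5 mm in the box's frame. Origin: centre of its flat top. It moves only up and down: sticks where it is, gives way downward under 3 to 5 N and slides 4 to 15 mm until firm on the false floor, its top then 58 to 69 mm above the table. The firm stop yields about 0.3 mm per newton.
- block_pull_right: Chunky wooden block, 45 mm across, 40 mm high, row beside the bar pull, right, at x = -50, y = -24.5 mm in the box's frame. Origin: centre of its flat top. It moves only up and down: sticks where it is, gives way downward under 3 to 5 N and slides 4 to 15 mm until firm on the false floor, its top then 58 to 69 mm above the table. The firm stop yields about 0.3 mm per newton.
- block_mid_left: Chunky wooden block, 45 mm across, 40 mm high, middle row, left, at x = 0, y = 24.5 mm in the box's frame. Origin: centre of its flat top. It moves only up and down: sticks where it is, gives way downward under 3 to 5 N and slides 4 to 15 mm until firm on the false floor, its top then 58 to 69 mm above the table. The firm stop yields about 0.3 mm per newton.
- block_mid_right: Chunky wooden block, 45 mm across, 40 mm high, middle row, right, at x = 0, y = -24.5 mm in the box's frame. Origin: centre of its flat top. It moves only up and down: sticks where it is, gives way downward under 3 to 5 N and slides 4 to 15 mm until firm on the false floor, its top then 58 to 69 mm above the table. The firm stop yields about 0.3 mm per newton.
- block_end_left: Chunky wooden block, 45 mm across, 40 mm high, row at the plain end, left, at x = 50, y = 24.5 mm in the box's frame. Origin: centre of its flat top. It moves only up and down: sticks where it is, gives way downward under 3 to 5 N and slides 4 to 15 mm until firm on the false floor, its top then 58 to 69 mm above the table. The firm stop yields about 0.3 mm per newton.
- block_end_right: Chunky wooden block, 45 mm across, 40 mm high, row at the plain end, right, at x = 50, y = -24.5 mm in the box's frame. Origin: centre of its flat top. It moves only up and down: sticks where it is, gives way downward under 3 to 5 N and slides 4 to 15 mm until firm on the false floor, its top then 58 to 69 mm above the table. The firm stop yields about 0.3 mm per newton.
- stapler: Red and grey desk stapler, 30 x 130 x 56 mm, a bystander to be left alone. Origin: centre of its underside.
- label_roll: White roll of labels, 64 mm across, 38 mm high, a bystander to be left alone. Origin: centre of its underside.
- cards: Bundle of printed cards with a band, 71 x 104 x 29 mm, a bystander to be left alone. Origin: centre of its underside.
- tape: Brown roll of packing tape, 104 mm across, 48 mm high, a bystander to be left alone. Origin: centre of its underside.
- marker: Black-capped marker lying down, 138 mm long, a bystander to be left alone. Origin: centre of its underside.
- glue_stick: Standing glue stick, 25 mm across, 88 mm high, a bystander to be left alone. Origin: centre of its underside.
- tamper: The same tamper as a whole; origin: centre of the underside of its foot. With its y along the box's y and its axis over the middle of a row, the foot covers the two blocks of that row and no others.
Not all that is in view belongs to the job. What is shaped like the tamper but blue is not meant.

How it is judged:
On the way, in this order (a step that is already met when the one before it is completed fails the run):
1. the row beside the bar pull is level and pressed firmly home with the tamper (contact force between tamper and block_pull_left above 1 N and contact force between tamper and block_pull_right above 1 N and contact force between tamper and box above 13 N and z of block_pull_left in the frame of block_pull_right between -0.003 and 0.003 m), for 0.3 s.
2. then the middle row likewise (contact force between tamper and block_mid_left above 1 N and contact force between tamper and block_mid_right above 1 N and contact force between tamper and box above 13 N and z of block_mid_left in the frame of block_mid_right between -0.003 and 0.003 m), for 0.3 s.
3. then the row at the plain end likewise (contact force between tamper and block_end_left above 1 N and contact force between tamper and block_end_right above 1 N and contact force between tamper and box above 13 N and z of block_end_left in the frame of block_end_right between -0.003 and 0.003 m), for 0.3 s.
At the end, for the whole second after the job is handed in: All six block tops are level with one another within 3 mm, after each row in turn was pressed with more than 13 N for 0.3 s with its two blocks within 3 mm; the tamper stands still and upright (within 0.06 rad) on the cork rest, its axis within 25 mm of the rest's centre, released (z of block_pull_right in the frame of block_pull_left between -0.003 and 0.003 m and z of block_mid_left in the frame of block_pull_left between -0.003 and 0.003 m and z of block_mid_right in the frame of block_pull_left between -0.003 and 0.003 m and z of block_end_left in the frame of block_pull_left between -0.003 and 0.003 m and z of block_end_right in the frame of block_pull_left between -0.003 and 0.003 m and horizontal distance between tamper_mid and rest below 0.025 m and angle between tamper_mid's own z axis and vertical below 0.06 rad and z of tamper in the frame of rest between 0.002 and 0.007 m and linear speed of tamper below 0.02 m/s); the robot touches nothing.
It fails at once if the tamper presses on the box or its blocks with more than 32 N (contact force between tamper and box above 32 N).
It fails at once if the hand or arm touches the box or the blocks (contact force between any of the fingers, the arm and box above 1 N).
It fails at once if the glue stick is shifted by more than 20 mm, or another bystander is bumped by the robot or the tamper with more than 5 N (distance of glue_stick from where it was at the start of the episode above 0.02 m or contact force between any of the fingers, the arm, tamper and stapler above 5 N or contact force between any of the fingers, the arm, tamper and label_roll above 5 N or contact force between any of the fingers, the arm, tamper and cards above 5 N or contact force between any of the fingers, the arm, tamper and tape above 5 N or contact force between any of the fingers, the arm, tamper and marker above 5 N).
It also fails if it takes over 69 s, if anything falls off the work surface, if the arm or the gripper's body presses on something with over 40 N, if the wrist force passes 120 N, or if a joint passes its speed limit or range.

## Working session

There is one attempt and no reset: what is moved stays moved. The work goes in short steps, Python scripts to look and compute and a shell command to move; the robot and the scene stay as the last step left them, time stands still between calls to the robot, and variables do not carry over. Pictures are saved under pics/ and viewed, at most 10 in all, crops included, and the job is handed in when it is done.

```bash
mkdir -p pics
cat > h.py <<'E'
from bench import *
import numpy as np, cv2
from scipy.spatial.transform import Rotation as R
def cam(n,st=None):
    m=camera_model(n);K=np.array(m["camera_matrix"])
    if "tool_from_camera" in m:
        st=st or read_state();T=np.eye(4);T[:3,:3]=R.from_quat(st["tcp_rot"]).as_matrix();T[:3,3]=st["position"]
        T=T@np.array(m["tool_from_camera"]);return K,m["k1"],T[:3,:3],T[:3,3]
    o=np.array(m["orientation"]);Rm=R.from_quat(o).as_matrix() if o.size==4 else o.reshape(3,3)
    return K,m["k1"],Rm,np.array(m["origin"])
def ray(c,px):
    K,k,Rm,o=c;d=cv2.undistortPoints(np.array([[px]],float),K,np.array([k,0,0,0.]))[0,0]
    return o,Rm@np.array([d[0],d[1],1])
def onz(c,px,z):
    o,d=ray(c,px);return o+d*(z-o[2])/d[2]
def proj(c,P):
    K,k,Rm,o=c;p=(np.atleast_2d(P)-o)@Rm
    return cv2.projectPoints(p,np.zeros(3),np.zeros(3),K,np.array([k,0,0,0.]))[0][:,0]
def tri(cs,pxs):
    A=np.zeros((3,3));b=np.zeros(3)
    for c,p in zip(cs,pxs):
        o,d=ray(c,p);d=d/np.linalg.norm(d);M=np.eye(3)-np.outer(d,d);A+=M;b+=M@o
    return np.linalg.solve(A,b)
E
python3 - <<'E'
from h import *
s=read_state();print({k:np.round(v,3).tolist() for k,v in s.items()})
ims=[grab_frame(n) for n in("side","top")]
cv2.imwrite("pics/a.png",ims[0]);cv2.imwrite("pics/b.png",ims[1])
for n in("side","top"):
    print(n,camera_model(n))
    for l in["tamper_mid","tamper","rest","box","block_pull_left","block_pull_right","block_mid_left","block_mid_right","block_end_left","block_end_right","glue_stick","stapler","label_roll","cards","tape","marker"]:
        print(l,[(np.round(d["point"]).tolist(),round(d["p"],2)) for d in landmark_of(l,n)][:3])
E
```

```text
{'time_s': 0.0, 'qpos': [1.195, 0.468, -0.012, 1.604, 0.006, 1.071, -0.056], 'qd': [-0.002, -0.0, 0.001, 0.001, -0.0, 0.0, 0.001], 'effort': [0.0, -53.238, 0.022, -25.13, 0.012, 0.008, 0.0], 'position': [0.212, -0.614, 0.404], 'tcp_rot': [0.986, 0.166, -0.0, -0.001], 'ft_force': [-0.366, -0.293, -0.775], 'wrist_torque': [-0.034, 0.03, -0.027], 'grip_force': 0.0, 'finger_gap': 0.085}
side {'camera_matrix': array([[382.91788799,   0.        , 254.45656584],
       [  0.        , 382.91788799, 197.99601379],
       [  0.        ,   0.        ,   1.        ]]), 'k1': -0.019657978889993738, 'origin': array([0.40007656, 1.07535926, 0.57932664]), 'orientation': array([-0.07395117,  0.85790264, -0.50685261,  0.04043158])}
tamper_mid [([259.0, 214.0], 0.95), ([311.0, 237.0], 0.79), ([256.0, 238.0], 0.53)]
tamper [([259.0, 238.0], 0.72), ([314.0, 254.0], 0.58)]
rest [([260.0, 234.0], 0.63), ([255.0, 181.0], 0.4)]
box [([270.0, 192.0], 0.95)]
block_pull_left [([287.0, 178.0], 0.41)]
block_pull_right []
block_mid_left [([221.0, 170.0], 0.52), ([273.0, 170.0], 0.47)]
block_mid_right [([278.0, 279
[... 832 characters left out ...]
0.69)]
rest [([210.0, 202.0], 0.74)]
box [([287.0, 200.0], 0.88)]
block_pull_left [([286.0, 220.0], 0.82), ([287.0, 199.0], 0.47)]
block_pull_right [([305.0, 210.0], 0.49)]
block_mid_left [([281.0, 199.0], 0.63)]
block_mid_right [([299.0, 193.0], 0.79), ([296.0, 180.0], 0.69), ([163.0, 228.0], 0.31)]
block_end_left [([276.0, 184.0], 0.74), ([166.0, 223.0], 0.65)]
block_end_right [([165.0, 222.0], 0.74), ([294.0, 183.0], 0.52), ([212.0, 196.0], 0.18)]
glue_stick [([166.0, 224.0], 0.49)]
stapler [([288.0, 136.0], 0.85), ([334.0, 138.0], 0.29)]
label_roll [([176.0, 136.0], 0.65)]
cards [([233.0, 126.0], 0.91), ([295.0, 177.0], 0.72)]
tape [([334.0, 135.0], 0.67)]
marker [([251.0, 253.0], 0.81)]
```

```bash
sleep 1; cat README* 2>/dev/null | head -50; ls .
```

```text
h.py
pics
```

Run:
```python
import cv2,numpy as np
a=cv2.imread("pics/a.png");b=cv2.imread("pics/b.png")
cv2.imwrite("pics/a2.png",cv2.resize(a[130:320,120:373],None,fx=3.1,fy=3.1,interpolation=2))
cv2.imwrite("pics/b2.png",cv2.resize(b[100:290,130:383],None,fx=3.1,fy=3.1,interpolation=2))
```

```text
(no output)
```

View pics/a2.png

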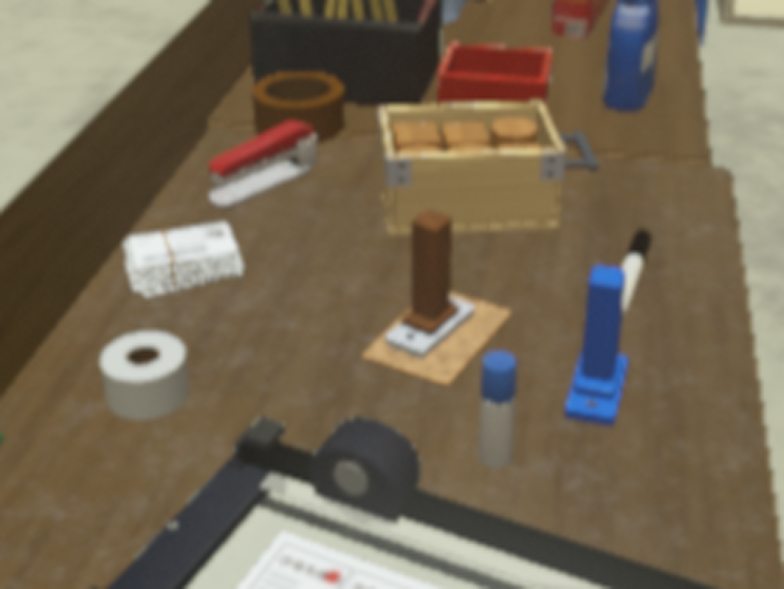

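View pics/b2.png

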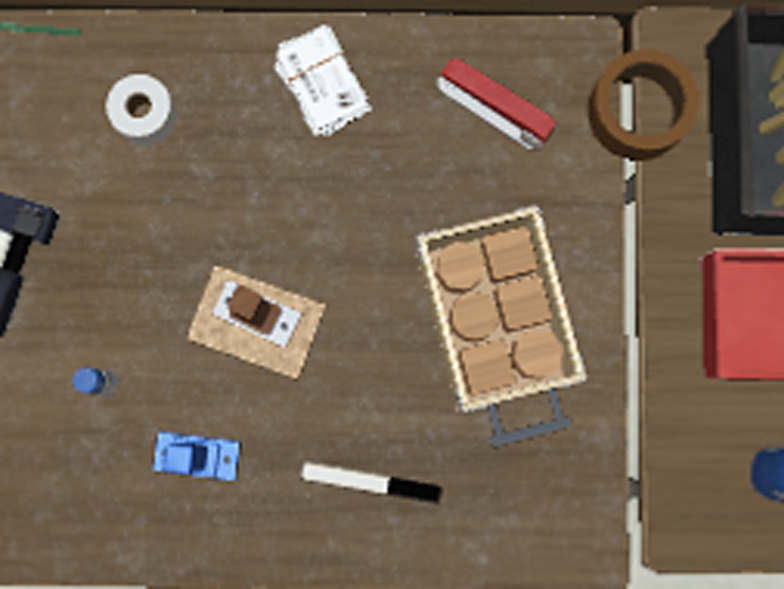

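The top view shows the brown tamper at about (212,200) on the rest, and the blue look-alike at (190,247). The box is centred near (291,199) with its pull at the bottom (300,235). The glue stick is at (158,222).

Run:
```python
from h import *
c=cam("top");s=cam("side")
f=lambda p:(130+p[0]/3.1,100+p[1]/3.1)
Q=lambda L,z:np.array([onz(c,f(p),z)[:2] for p in L])
def show(n,q):
    e=[q[(i+1)%4]-q[i] for i in range(4)]
    print(n,q.mean(0).round(4),"len",[round(np.linalg.norm(v),4) for v in e],"ang",[round(np.degrees(np.arctan2(v[1],v[0])),1) for v in e])
show("box",Q([(417,237),(540,207),(585,380),(462,410)],.085))
show("rest",Q([(215,266),(326,304),(298,379),(188,338)],.004))
print("tm tri",tri([c,s],[(212,203),(259,214)]).round(4), onz(s,(259,214),.059).round(4))
for n,p,z in[("glue",(90,381),.088),("marker",(370,482),.01),("blue",(195,455),.01),("stap",(495,105),.03),("roll",(140,105),.038),("cards",(323,80),.029),("tape",(645,105),.048)]: print(n,onz(c,f(p),z).round(3))
```

```text
box [0.5257 0.0053] len [np.float64(0.121), np.float64(0.1692), np.float64(0.1187), np.float64(0.1683)] ang [np.float64(-75.3), np.float64(-165.9), np.float64(104.3), np.float64(14.9)]
rest [0.5173 0.2439] len [np.float64(0.1198), np.float64(0.0808), np.float64(0.1189), np.float64(0.0779)] ang [np.float64(-108.2), np.float64(160.7), np.float64(70.4), np.float64(-18.7)]
tm tri [0.5205 0.24   0.0659] [0.5293 0.2281 0.059 ]
glue [0.452 0.388 0.088]
marker [0.359 0.127 0.01 ]
blue [0.383 0.301 0.01 ]
stap [0.739 0.005 0.03 ]
roll [0.732 0.364 0.038]
cards [0.763 0.18  0.029]
tape [ 0.736 -0.144  0.048]
```

```bash
cat >> h.py <<'E'
def go(p,yawy,st=None):
    "tool shift mm / turn rad to reach TCP p with tool down, tool y at yawy deg"
    st=st or read_state();Rt=R.from_quat(st["tcp_rot"]).as_matrix()
    a=np.radians(yawy);y=np.array([np.cos(a),np.sin(a),0]);z=np.array([0,0,-1.]);x=np.cross(y,z)
    Rn=np.c_[x,y,z]
    print("shift",((np.array(p)-st["position"])@Rt*1000).round(1),"dr",R.from_matrix(Rt.T@Rn).as_rotvec().round(4),"t",round(st["time_s"],2))
E
python3 - <<'E'
from h import *
print(np.array(camera_model("wrist")["tool_from_camera"]).round(3),camera_model("wrist")["camera_matrix"][0])
go([.50,.0,.405],-75.3);go([.50,.0,.405],104.7)
E
```

```text
[[-0.    -0.951 -0.308  0.079]
 [ 1.    -0.     0.001  0.001]
 [-0.001 -0.308  0.951  0.031]
 [ 0.     0.     0.     1.   ]] [308.32332522   0.         257.131256  ]
shift [ 4.726e+02 -4.867e+02 -3.000e-01] dr [0.     0.     0.0761] t 1.7
shift [ 4.726e+02 -4.867e+02 -3.000e-01] dr [-1.0000e-04  0.0000e+00 -3.0655e+00] t 1.7
```

```bash
python3 -m creep '{"translation":[[20,-21,0],[60,-65,0],[100,-108,0],[140,-151,0],[180,-194,0],[220,-237,0],[260,-280,0],[300,-323,0],[340,-366,0],[380,-410,0]],"dr":[[0,0,-0.1],[0,0,-0.28],[0,0,-0.46],[0,0,-0.64],[0,0,-0.82],[0,0,-1.0],[0,0,-1.18],[0,0,-1.36],[0,0,-1.54],[0,0,-1.72]],"fingers":[85,85,85,85,85,85,85,85,85,85]}'
python3 - <<'E'
from h import *
go([.50,.04,.405],180+122-90-360+180)
go([.50,.04,.405],32); print(read_state()["qpos"])
E
```

```text
time_s: 2.95
position: [0.438, -0.1011, 0.4052]
tcp_rot: [0.516, 0.857, -0.0, 0.001]
ft_force: [2.0, -0.4, -0.1]
finger_gap: 0.0847
grip_force: 0.0
shift [9.560e+01 1.208e+02 1.000e-01] dr [ 0.0006  0.0014 -0.0713] t 2.95
shift [9.560e+01 1.208e+02 1.000e-01] dr [ 0.0006  0.0014 -0.0713] t 2.95
[ 0.71231778  0.18250503 -0.61282585  2.0397878   0.12926219  0.95462404
  0.51975902]
```

```bash
python3 -m creep '{"translation":[[30,40,0],[65,80,0],[96,121,0],[96,121,0],[96,121,0],[96,121,0],[96,121,0],[96,121,0],[96,121,0],[96,121,0]],"dr":[[0,0,-0.07],[0,0,-0.07],[0,0,-0.07],[0,0,-0.07],[0,0,-0.07],[0,0,-0.07],[0,0,-0.07],[0,0,-0.07],[0,0,-0.07],[0,0,-0.07]],"fingers":[85,85,85,85,85,85,85,85,85,85]}'
python3 - <<'E'
from h import *
s=read_state();c=cam("wrist",s);im=grab_frame("wrist");cv2.imwrite("pics/w1.png",im)
cv2.imwrite("pics/w1b.png",cv2.resize(im,None,fx=1.56,fy=1.56,interpolation=2))
import json;json.dump({k:np.array(v).tolist() for k,v in s.items()},open("s1.json","w"))
for l in["box","block_pull_left","block_pull_right","block_mid_left","block_mid_right","block_end_left","block_end_right"]:
    print(l,[(d["point"],round(d["p"],2),onz(c,d["point"],0 if l=="box" else .07).round(3)) for d in landmark_of(l,"wrist")][:3])
# rest predicted: outline of box rim per prior estimate
def rim(x,y,a):
    a=np.radians(a);Rz=np.array([[np.cos(a),-np.sin(a)],[np.sin(a),np.cos(a)]])
    q=np.array([[85,59],[85,-59],[-85,-59],[-85,59]])/1000@Rz.T+[x,y];return np.c_[q,[.085]*4]
print(proj(c,rim(.5257,.0053,14.7))*1.56)
E
```

```text
time_s: 4.2
position: [0.5003, 0.0383, 0.4047]
tcp_rot: [0.488, 0.873, -0.0, 0.0]
ft_force: [0.8, 0.1, -0.2]
finger_gap: 0.0852
grip_force: 0.0
box [([265.8, 184.7], 0.8, array([0.529, 0.012, 0.   ]))]
block_pull_left [([224.7, 175.8], 0.92, array([0.475, 0.015, 0.07 ]))]
block_pull_right [([212.9, 218.0], 0.85, array([ 0.488, -0.032,  0.07 ]))]
block_mid_left [([271.1, 188.8], 0.77, array([0.523, 0.029, 0.07 ])), ([191.7, 23.6], 0.44, array([0.379, 0.123, 0.07 ]))]
block_mid_right [([259.2, 228.4], 0.86, array([ 0.537, -0.016,  0.07 ])), ([268.2, 190.0], 0.41, array([0.522, 0.026, 0.07 ]))]
block_end_left [([318.2, 199.2], 0.76, array([0.572, 0.045, 0.07 ]))]
block_end_right [([303.2, 243.9], 0.63, array([ 0.588, -0.007,  0.07 ]))]
[[563.63506947 285.64031393]
 [498.10347426 438.78275426]
 [261.18850915 375.80867132]
 [301.1171511  206.61556052]]
```

View pics/w1b.png

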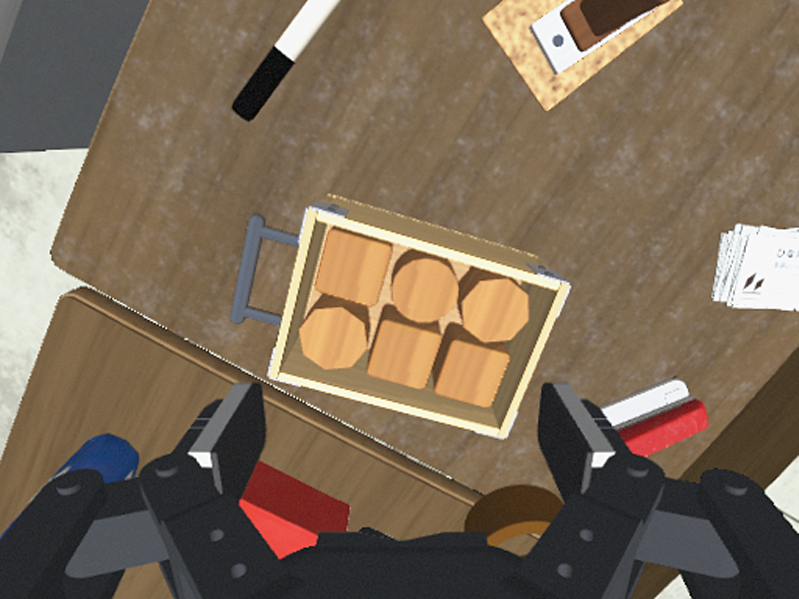

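The wrist view shows the rim corners at about (311,207), (570,284), (503,438) and (270,377) in the enlarged picture, with the pull on the left. This agrees with the top-view estimate.

Run:
```python
from h import *
import json
from scipy.optimize import least_squares
s=json.load(open("s1.json"));c=cam("wrist",s)
def rim(x,y,a):
    Rz=np.array([[np.cos(a),-np.sin(a)],[np.sin(a),np.cos(a)]])
    q=np.array([[85,59],[85,-59],[-85,-59],[-85,59]])/1000@Rz.T+[x,y];return np.c_[q,[.085]*4]
o=np.array([(570,284),(503,438),(270,377),(311,207)])/1.56
r=least_squares(lambda v:(proj(c,rim(*v))-o).ravel(),[.526,.005,.256],x_scale=[.01,.01,.05])
print(r.x,np.degrees(r.x[2]),r.fun.round(1))
# view rest: TCP so that camera looks at tamper; tool y 71 -> tool x 161
a=np.radians(161);go(np.array([.518,.243,.38])+.045*np.array([np.cos(a),np.sin(a),0]),71)
```

```text
[0.52989157 0.00793371 0.2583994 ] 14.805194782780735 [ 0.8  0.8  1.5  0.3 -0.9 -0.6 -1.2 -0.2]
shift [199.6  93.8  24.6] dr [-0.     -0.     -0.6871] t 4.6
```

```bash
python3 -m creep '{"translation":[[40,19,5],[80,38,10],[120,56,15],[160,75,20],[200,94,25],[200,94,25],[200,94,25],[200,94,25],[200,94,25],[200,94,25]],"dr":[[0,0,-0.14],[0,0,-0.28],[0,0,-0.42],[0,0,-0.56],[0,0,-0.687],[0,0,-0.687],[0,0,-0.687],[0,0,-0.687],[0,0,-0.687],[0,0,-0.687]],"fingers":[85,85,85,85,85,85,85,85,85,85]}'
python3 - <<'E'
from h import *
s=read_state();c=cam("wrist",s);im=grab_frame("wrist");cv2.imwrite("pics/w2.png",im)
cv2.imwrite("pics/w2b.png",cv2.resize(im,None,fx=1.56,fy=1.56,interpolation=2))
import json;json.dump({k:np.array(v).tolist() for k,v in s.items()},open("s2.json","w"))
for l,z in[("tamper_mid",.059),("tamper",.004),("rest",0)]:
    print(l,[(d["point"],round(d["p"],2),onz(c,d["point"],z).round(3)) for d in landmark_of(l,"wrist")][:3])
print(s["qpos"])
E
```

```text
time_s: 5.85
position: [0.4757, 0.2574, 0.3798]
tcp_rot: [0.166, 0.986, -0.0, 0.0]
ft_force: [0.3, -1.0, -0.4]
finger_gap: 0.0854
grip_force: 0.0
tamper_mid [([271.7, 63.8], 0.85, array([0.385, 0.302, 0.059])), ([265.6, 222.8], 0.74, array([0.528, 0.248, 0.059]))]
tamper [([272.1, 68.3], 0.88, array([0.386, 0.304, 0.004])), ([263.1, 205.8], 0.66, array([0.53 , 0.246, 0.004]))]
rest [([262.2, 193.0], 0.96, array([0.516, 0.249, 0.   ]))]
[ 0.11085045  0.45993698 -0.84851341  1.85430608  0.40491494  1.00933315
  0.33035152]
```

View pics/w2b.png

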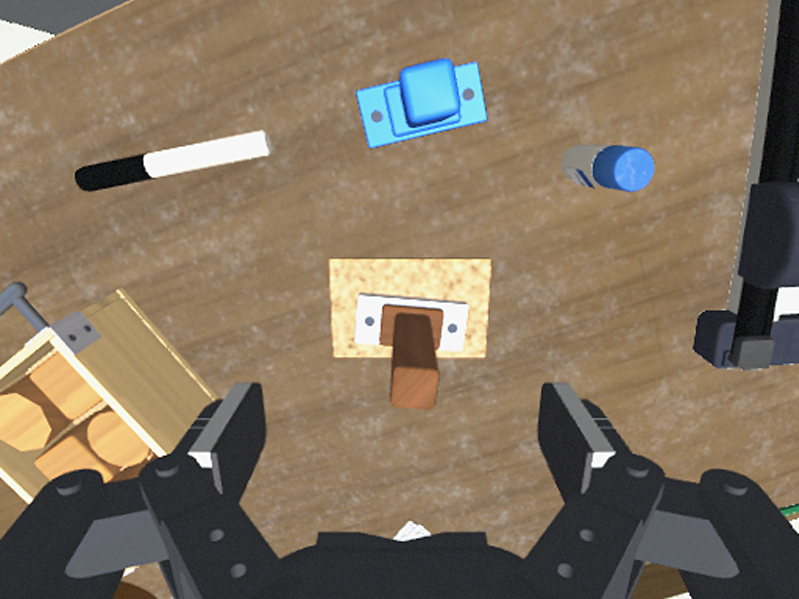

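The brown tamper stands near the middle of the rest, its foot corners at about (357,293), (467,302), (463,352) and (356,345) in the enlarged picture. It is turned about 5° relative to the rest.

Run:
```python
from h import *
import json
from scipy.optimize import least_squares
s=json.load(open("s2.json"));c=cam("wrist",s)
def rect(v,sx,sy,z):
    x,y,a=v;Rz=np.array([[np.cos(a),-np.sin(a)],[np.sin(a),np.cos(a)]])
    q=np.array([[1,1],[1,-1],[-1,-1],[-1,1]])*[sx/2,sy/2]@Rz.T+[x,y];return np.c_[q,[z]*4]
def fit(o,sx,sy,z,g):
    r=least_squares(lambda v:(proj(c,rect(v,sx,sy,z))-o).ravel(),g,x_scale=[.01,.01,.05]);print(r.x.round(4),np.degrees(r.x[2]).round(1),r.fun.round(1));return r.x
# image up = tool +x = robot-ward (world 161deg); box order +x+y,+x-y,-x-y,-x+y
P=lambda L:np.array(L)/1.56
print(proj(c,rect([.518,.243,np.radians(-19)],.08,.12,.004))*1.56)
fit(P([(486,357),(333,356),(330,259),(491,258)]),.08,.12,.004,[.518,.243,-.33])
v=fit(P([(463,352),(356,345),(357,293),(467,302)]),.038,.082,.014,[.52,.243,-.33])
print("predicted handle top",proj(c,rect(v,.026,.026,.114))*1.56)
```

```text
[[478.43434356 355.93895677]
 [326.27066925 356.11846134]
 [320.84135353 257.17275856]
 [483.6408778  256.93258436]]
[ 0.5207  0.2483 -0.3342] -19.1 [-0.2  0.   0.4  0.6 -0.6 -0.6  0.4  0.1]
[ 0.5281  0.2463 -0.4043] -23.2 [-0.3 -1.2 -0.6 -1.2  0.1  1.6  0.8  0.7]
predicted handle top [[435.41533406 411.55127444]
 [389.06268591 408.68520148]
 [392.06974727 366.79640623]
 [439.93141283 369.86012752]]
```

```bash
python3 -c "
import cv2;a=cv2.imread('pics/w2.png')[180:270,205:325];cv2.imwrite('pics/w2c.png',cv2.resize(a,None,fx=6,fy=6,interpolation=2))"
```

```text
(no output)
```

View pics/w2c.png

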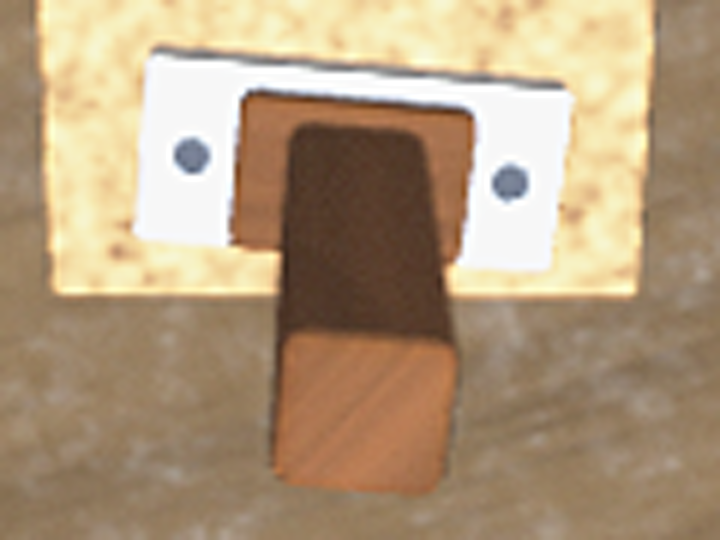

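Run:
```python
from h import *
go([.527,.2455,.243],66.5)
```

```text
shift [-52.7   5.1 136.7] dr [-0.      0.0001  0.078 ] t 6.05
```

```bash
python3 -m creep '{"translation":[[-25,2,0],[-53,5,10],[-53,5,35],[-53,5,65],[-53,5,95],[-53,5,120],[-53,5,137],[-53,5,137],[-53,5,137],[-53,5,137]],"dr":[[0,0,0.078],[0,0,0.078],[0,0,0.078],[0,0,0.078],[0,0,0.078],[0,0,0.078],[0,0,0.078],[0,0,0.078],[0,0,0.078],[0,0,0.078]],"fingers":[85,85,85,85,85,85,85,85,85,85]}' 60
python3 - <<'E'
from h import *
go([.527,.2455,.243],66.5)
im=grab_frame("wrist");cv2.imwrite("pics/w3.png",im);im=grab_frame("side");cv2.imwrite("pics/s3.png",im)
a=cv2.imread("pics/w3.png");b=cv2.resize(im[150:280,170:343],(512,384),interpolation=2)
cv2.imwrite("pics/w3b.png",cv2.resize(np.hstack([a,b]),(800,300),interpolation=cv2.INTER_AREA))
E
```

```text
time_s: 7.3
position: [0.5276, 0.2457, 0.2437]
tcp_rot: [0.204, 0.979, 0.0, 0.001]
ft_force: [-0.3, 0.6, 0.6]
finger_gap: 0.085
grip_force: 0.0
shift [ 0.4 -0.4  0.7] dr [0.0013 0.0014 0.0002] t 7.3
```

View pics/w3b.png

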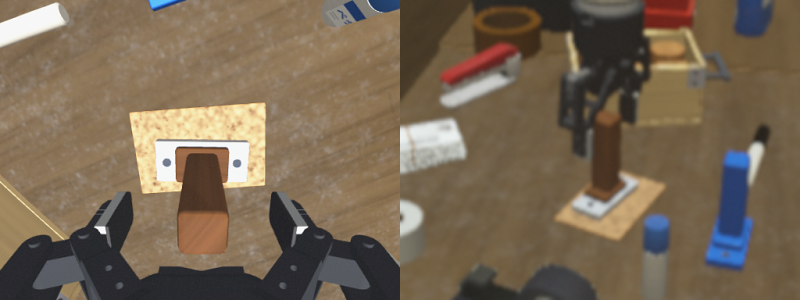

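The wrist view shows the handle centred between the fingers (column about 201) and the foot square to the hand, so I close.

```bash
python3 -m creep '{"translation":[[0,0,0],[0,0,0],[0,0,0],[0,0,0],[0,0,0],[0,0,0],[0,0,0],[0,0,0],[0,0,0],[0,0,0]],"dr":[[0,0,0],[0,0,0],[0,0,0],[0,0,0],[0,0,0],[0,0,0],[0,0,0],[0,0,0],[0,0,0],[0,0,0]],"fingers":[60,40,24,20,15,15,15,15,15,15]}' 80
python3 - <<'E'
from h import *
s=read_state();print(s["ft_force"],s["wrist_torque"])
# gripped tamper axis ~ TCP; go above pull row
b=np.array([.529,.0072]);a=np.radians(14.8);p=b-.05*np.array([np.cos(a),np.sin(a)])
print(p);go([p[0],p[1],.36],104.8); go([p[0],p[1],.33],104.8)
E
```

```text
time_s: 8.65
position: [0.5272, 0.2455, 0.2427]
tcp_rot: [0.203, 0.979, 0.0, 0.0]
ft_force: [1.2, 2.6, 0.5]
finger_gap: 0.0252
grip_force: 78.6
[1.17021928 2.55687186 0.49721643] [ 0.33976646 -0.15060481  0.00890256]
[ 0.48065883 -0.00557229]
shift [ -57.4 -248.9 -117.4] dr [ 2.000e-04  1.000e-04 -6.681e-01] t 8.65
shift [ -57.4 -248.9  -87.4] dr [ 2.000e-04  1.000e-04 -6.681e-01] t 8.65
```

```bash
python3 -m creep '{"translation":[[0,0,-10],[0,0,-50],[0,0,-90],[-10,-50,-117],[-23,-100,-117],[-35,-150,-117],[-46,-200,-117],[-57,-249,-117],[-57,-249,-117],[-57,-249,-117]],"dr":[[0,0,0],[0,0,0],[0,0,-0.05],[0,0,-0.16],[0,0,-0.3],[0,0,-0.44],[0,0,-0.58],[0,0,-0.668],[0,0,-0.668],[0,0,-0.668]],"fingers":[15,15,15,15,15,15,15,15,15,15]}'
python3 -m creep '{"translation":[[0,0,0],[0,0,0],[0,0,0],[0,0,0],[0,0,0],[0,0,0],[0,0,0],[0,0,0],[0,0,0],[0,0,0]],"dr":[[0,0,0],[0,0,0],[0,0,0],[0,0,0],[0,0,0],[0,0,0],[0,0,0],[0,0,0],[0,0,0],[0,0,0]],"fingers":[15,15,15,15,15,15,15,15,15,15]}'
python3 - <<'E'
from h import *
s=read_state();print(s["qpos"],s["ft_force"]);c=cam("wrist",s)
im=grab_frame("wrist");cv2.imwrite("pics/w4.png",im)
go([.48066,-.0056,.36],104.8)
def rim(x,y,a,h=.085,l=85,w=59):
    a=np.radians(a);Rz=np.array([[np.cos(a),-np.sin(a)],[np.sin(a),np.cos(a)]])
    q=np.array([[l,w],[l,-w],[-l,-w],[-l,w]])/1000@Rz.T+[x,y];return np.c_[q,[h]*4]
print((proj(c,rim(.529,.0072,14.8))*1.56).round())
cv2.imwrite("pics/w4b.png",cv2.resize(im,None,fx=1.56,fy=1.56,interpolation=2))
import json;json.dump({k:np.array(v).tolist() for k,v in s.items()},open("s4.json","w"))
E
```

```text
time_s: 9.9
position: [0.48, -0.0057, 0.3599]
tcp_rot: [-0.128, 0.992, -0.0, -0.0]
ft_force: [0.5, -0.2, -1.7]
finger_gap: 0.0254
grip_force: 79.5
time_s: 11.15
position: [0.4802, -0.0056, 0.3597]
tcp_rot: [-0.129, 0.992, -0.0, -0.0]
ft_force: [-0.6, 0.8, -2.2]
finger_gap: 0.0254
grip_force: 79.5
[ 0.77159568  0.43668761 -1.00527191  2.00368511  0.45635111  0.94488088
  1.36066756] [-0.59786932  0.83879501 -2.20631362]
shift [-0.4 -0.1 -0.3] dr [-0.0001 -0.     -0.0002] t 11.2
[[497. 499.]
 [308. 499.]
 [288. 229.]
 [518. 229.]]
```

View pics/w4b.png

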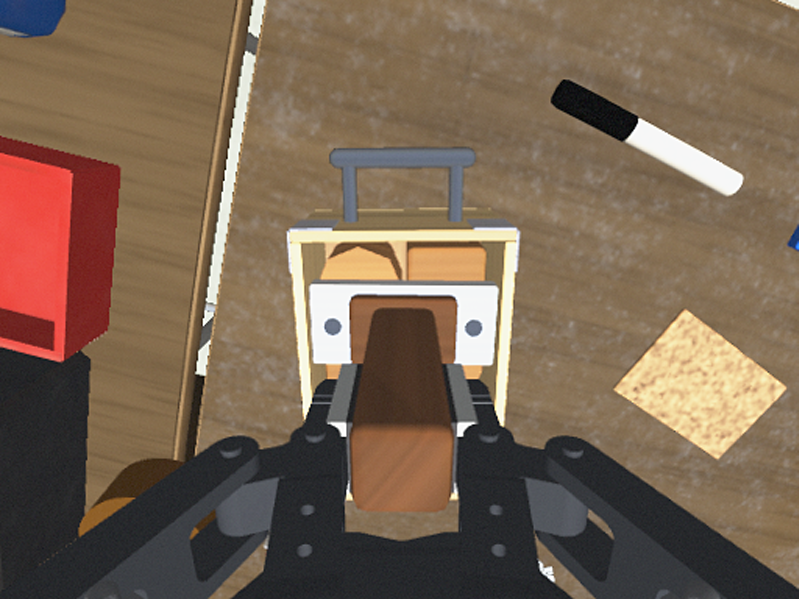

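The rim's near corners appear at (289,229) and (518,229), exactly where predicted. The foot corners are at about (310,284), (498,287), (496,365) and (313,362), so I work out its offset from the hand.

Run:
```python
from h import *
import json
from scipy.optimize import least_squares
s=json.load(open("s4.json"));c=cam("wrist",s)
def rect(v):
    x,y,a=v[:3];Rz=np.array([[np.cos(a),-np.sin(a)],[np.sin(a),np.cos(a)]])
    q=np.array([[1,1],[1,-1],[-1,-1],[-1,1]])*[.019,.041]@Rz.T+[x,y];return np.c_[q,[v[3]]*4]
o=np.array([(496,365),(313,362),(310,284),(498,287)])/1.56
print((proj(c,rect([.4802,-.0056,np.radians(14.8),.131]))*1.56).round())
r=least_squares(lambda v:(proj(c,rect(v))-o).ravel(),[.48,-.005,.258,.131],x_scale=[.01,.01,.05,.01])
print(r.x.round(4),np.degrees(r.x[2]),r.fun.round(1))
a=np.radians(14.8);d=r.x[:2]-[.529,.0072];print("foot in box mm",1000*np.array([d@[np.cos(a),np.sin(a)],d@[-np.sin(a),np.cos(a)]]))
```

```text
[[493. 364.]
 [313. 364.]
 [308. 284.]
 [498. 284.]]
[ 0.4805 -0.005   0.2457  0.1304] 14.075001227985707 [-1.7  0.3  0.6  0.9 -0.  -0.3  1.1 -0.8]
foot in box mm [-50.00788399   0.64006777]
```

```bash
python3 -m creep '{"translation":[[0,-0.5,6],[0,-0.5,14],[0,-0.5,22],[0,-0.5,28],[0,-0.5,33],[0,-0.5,36],[0,-0.5,38],[0,-0.5,39],[0,-0.5,40],[0,-0.5,40]],"dr":[[0,0,0],[0,0,0],[0,0,0],[0,0,0],[0,0,0],[0,0,0],[0,0,0],[0,0,0],[0,0,0],[0,0,0]],"fingers":[15,15,15,15,15,15,15,15,15,15]}'
```

```text
time_s: 12.45
position: [0.4804, -0.0061, 0.3197]
tcp_rot: [-0.129, 0.992, -0.0, 0.0]
ft_force: [-0.5, -0.3, -1.6]
finger_gap: 0.0246
grip_force: 79.5
```

```bash
python3 -m creep '{"translation":[[0,0,1],[0,0,1.5],[0,0,2],[0,0,2.5],[0,0,3],[0,0,3.5],[0,0,4],[0,0,4.5],[0,0,5],[0,0,5]],"dr":[[0,0,0],[0,0,0],[0,0,0],[0,0,0],[0,0,0],[0,0,0],[0,0,0],[0,0,0],[0,0,0],[0,0,0]],"fingers":[15,15,15,15,15,15,15,15,15,15]}'
```

```text
time_s: 13.7
position: [0.4804, -0.0061, 0.3146]
tcp_rot: [-0.129, 0.992, -0.0, -0.0]
ft_force: [-0.1, 0.1, -2.5]
finger_gap: 0.0249
grip_force: 79.5
```

```bash
python3 -m creep '{"translation":[[0,0,1],[0,0,1.5],[0,0,2],[0,0,2.5],[0,0,3],[0,0,3.5],[0,0,4],[0,0,4.5],[0,0,5],[0,0,5]],"dr":[[0,0,0],[0,0,0],[0,0,0],[0,0,0],[0,0,0],[0,0,0],[0,0,0],[0,0,0],[0,0,0],[0,0,0]],"fingers":[15,15,15,15,15,15,15,15,15,15]}'
```

```text
time_s: 14.95
position: [0.4805, -0.0061, 0.3098]
tcp_rot: [-0.129, 0.992, -0.0, 0.0]
ft_force: [-0.8, -0.2, 2.7]
finger_gap: 0.0254
grip_force: 80.1
```

```bash
python3 -m creep '{"translation":[[0,0,0.5],[0,0,1],[0,0,1.5],[0,0,2],[0,0,2.5],[0,0,3],[0,0,3],[0,0,3],[0,0,3],[0,0,3]],"dr":[[0,0,0],[0,0,0],[0,0,0],[0,0,0],[0,0,0],[0,0,0],[0,0,0],[0,0,0],[0,0,0],[0,0,0]],"fingers":[15,15,15,15,15,15,15,15,15,15]}'
```

```text
time_s: 16.2
position: [0.4804, -0.0061, 0.3067]
tcp_rot: [-0.129, 0.992, -0.0, 0.0]
ft_force: [-0.7, -0.8, 1.2]
finger_gap: 0.0251
grip_force: 80.2
```

```bash
python3 -m creep '{"translation":[[0,0,0.5],[0,0,1],[0,0,1.5],[0,0,2],[0,0,2.5],[0,0,3],[0,0,3],[0,0,3],[0,0,3],[0,0,3]],"dr":[[0,0,0],[0,0,0],[0,0,0],[0,0,0],[0,0,0],[0,0,0],[0,0,0],[0,0,0],[0,0,0],[0,0,0]],"fingers":[15,15,15,15,15,15,15,15,15,15]}'
```

```text
time_s: 17.45
position: [0.4805, -0.0061, 0.3039]
tcp_rot: [-0.129, 0.992, -0.0, 0.0]
ft_force: [0.2, -0.6, 6.0]
finger_gap: 0.025
grip_force: 80.5
```

```bash
python3 -m creep '{"translation":[[0,0,0.5],[0,0,1],[0,0,1.5],[0,0,2],[0,0,2],[0,0,2],[0,0,2],[0,0,2],[0,0,2],[0,0,2]],"dr":[[0,0,0],[0,0,0],[0,0,0],[0,0,0],[0,0,0],[0,0,0],[0,0,0],[0,0,0],[0,0,0],[0,0,0]],"fingers":[15,15,15,15,15,15,15,15,15,15]}'
```

```text
time_s: 18.7
position: [0.4804, -0.006, 0.3019]
tcp_rot: [-0.129, 0.992, -0.0, 0.0]
ft_force: [-0.3, -0.9, 5.7]
finger_gap: 0.0249
grip_force: 80.5
```

Both blocks are sliding at about 8 N.

```bash
python3 -m creep '{"translation":[[0,0,0.5],[0,0,1],[0,0,1.5],[0,0,2],[0,0,2.5],[0,0,2.5],[0,0,2.5],[0,0,2.5],[0,0,2.5],[0,0,2.5]],"dr":[[0,0,0],[0,0,0],[0,0,0],[0,0,0],[0,0,0],[0,0,0],[0,0,0],[0,0,0],[0,0,0],[0,0,0]],"fingers":[15,15,15,15,15,15,15,15,15,15]}'
```

```text
time_s: 19.95
position: [0.4805, -0.0061, 0.2994]
tcp_rot: [-0.129, 0.992, -0.0, 0.0]
ft_force: [-1.3, -1.1, 6.0]
finger_gap: 0.0249
grip_force: 80.5
```

```bash
python3 -m creep '{"translation":[[0,0,0.5],[0,0,1],[0,0,1.5],[0,0,2],[0,0,2.5],[0,0,2.5],[0,0,2.5],[0,0,2.5],[0,0,2.5],[0,0,2.5]],"dr":[[0,0,0],[0,0,0],[0,0,0],[0,0,0],[0,0,0],[0,0,0],[0,0,0],[0,0,0],[0,0,0],[0,0,0]],"fingers":[15,15,15,15,15,15,15,15,15,15]}'
```

```text
time_s: 21.2
position: [0.4805, -0.006, 0.2972]
tcp_rot: [-0.129, 0.992, -0.0, 0.0]
ft_force: [-2.7, -0.6, 8.2]
finger_gap: 0.0249
grip_force: 81.1
```

```bash
python3 -m creep '{"translation":[[0,0,0.5],[0,0,1],[0,0,1.5],[0,0,1.5],[0,0,1.5],[0,0,1.5],[0,0,1.5],[0,0,1.5],[0,0,1.5],[0,0,1.5]],"dr":[[0,0,0],[0,0,0],[0,0,0],[0,0,0],[0,0,0],[0,0,0],[0,0,0],[0,0,0],[0,0,0],[0,0,0]],"fingers":[15,15,15,15,15,15,15,15,15,15]}'
```

```text
time_s: 22.45
position: [0.4806, -0.0057, 0.2964]
tcp_rot: [-0.129, 0.992, -0.001, 0.0]
ft_force: [-3.6, -1.2, 15.5]
finger_gap: 0.025
grip_force: 82.0
```

```bash
python3 -m creep '{"translation":[[0,0,0.5],[0,0,0.5],[0,0,0.5],[0,0,0.5],[0,0,0.5],[0,0,0.5],[0,0,-4],[0,0,-18],[0,0,-32],[0,0,-34]],"dr":[[0,0,0],[0,0,0],[0,0,0],[0,0,0],[0,0,0],[0,0,0],[0,0,0],[0,0,0],[0,0,0],[0,0,0]],"fingers":[15,15,15,15,15,15,15,15,15,15]}'
python3 - <<'E'
from h import *
a=np.radians(14.8);u=np.array([np.cos(a),np.sin(a)]);p=np.array([.4804,-.0061])+.05*u
go([*p,.330],104.8);go([*(p+.05*u),.330],104.8)
E
```

```text
time_s: 23.7
position: [0.4807, -0.0061, 0.3303]
tcp_rot: [-0.129, 0.992, -0.0, 0.001]
ft_force: [0.4, 0.0, -2.3]
finger_gap: 0.0248
grip_force: 79.5
shift [-49.7   0.1   0.4] dr [-0.0007  0.0019 -0.0005] t 23.7
shift [-99.7   0.1   0.5] dr [-0.0007  0.0019 -0.0005] t 23.7
```

```bash
python3 -m creep '{"translation":[[-15,0,0],[-32,0,0],[-46,0,0],[-50,0,0],[-50,0,2],[-50,0,5],[-50,0,9],[-50,0,13],[-50,0,17],[-50,0,19]],"dr":[[0,0,0],[0,0,0],[0,0,0],[0,0,0],[0,0,0],[0,0,0],[0,0,0],[0,0,0],[0,0,0],[0,0,0]],"fingers":[15,15,15,15,15,15,15,15,15,15]}'
python3 -m creep '{"translation":[[0,0,1],[0,0,2],[0,0,3],[0,0,4],[0,0,5.5],[0,0,7],[0,0,8],[0,0,9],[0,0,10],[0,0,10]],"dr":[[0,0,0],[0,0,0],[0,0,0],[0,0,0],[0,0,0],[0,0,0],[0,0,0],[0,0,0],[0,0,0],[0,0,0]],"fingers":[15,15,15,15,15,15,15,15,15,15]}'
```

```text
time_s: 24.95
position: [0.5286, 0.0066, 0.3098]
tcp_rot: [-0.129, 0.992, -0.0, -0.0]
ft_force: [-0.7, -1.0, -1.5]
finger_gap: 0.0254
grip_force: 79.5
time_s: 26.2
position: [0.5288, 0.0067, 0.3005]
tcp_rot: [-0.129, 0.992, -0.0, 0.0]
ft_force: [-2.6, 0.5, 4.2]
finger_gap: 0.0257
grip_force: 80.4
```

```bash
python3 -m creep '{"translation":[[0,0,0.5],[0,0,1],[0,0,1.5],[0,0,2],[0,0,2.5],[0,0,3],[0,0,3.5],[0,0,3.5],[0,0,3.5],[0,0,3.5]],"dr":[[0,0,0],[0,0,0],[0,0,0],[0,0,0],[0,0,0],[0,0,0],[0,0,0],[0,0,0],[0,0,0],[0,0,0]],"fingers":[15,15,15,15,15,15,15,15,15,15]}'
```

```text
time_s: 27.45
position: [0.5289, 0.0068, 0.2972]
tcp_rot: [-0.129, 0.992, -0.0, 0.0]
ft_force: [-3.3, -1.1, 9.2]
finger_gap: 0.0255
grip_force: 81.2
```

```bash
python3 -m creep '{"translation":[[0,0,0.5],[0,0,1],[0,0,1.5],[0,0,1.5],[0,0,1.5],[0,0,1.5],[0,0,1.5],[0,0,1.5],[0,0,1.5],[0,0,1.5]],"dr":[[0,0,0],[0,0,0],[0,0,0],[0,0,0],[0,0,0],[0,0,0],[0,0,0],[0,0,0],[0,0,0],[0,0,0]],"fingers":[15,15,15,15,15,15,15,15,15,15]}'
```

```text
time_s: 28.7
position: [0.5289, 0.007, 0.2964]
tcp_rot: [-0.129, 0.992, -0.001, 0.0]
ft_force: [-4.6, -1.4, 14.9]
finger_gap: 0.0248
grip_force: 82.0
```

```bash
python3 -m creep '{"translation":[[0,0,0.5],[0,0,0.5],[0,0,0.5],[0,0,0.5],[0,0,0.5],[0,0,0.5],[0,0,-4],[0,0,-18],[0,0,-32],[0,0,-34]],"dr":[[0,0,0],[0,0,0],[0,0,0],[0,0,0],[0,0,0],[0,0,0],[0,0,0],[0,0,0],[0,0,0],[0,0,0]],"fingers":[15,15,15,15,15,15,15,15,15,15]}'
python3 -m creep '{"translation":[[-15,0,0],[-32,0,0],[-46,0,0],[-50,0,0],[-50,0,2],[-50,0,5],[-50,0,9],[-50,0,13],[-50,0,17],[-50,0,19]],"dr":[[0,0,0],[0,0,0],[0,0,0],[0,0,0],[0,0,0],[0,0,0],[0,0,0],[0,0,0],[0,0,0],[0,0,0]],"fingers":[15,15,15,15,15,15,15,15,15,15]}'
python3 -m creep '{"translation":[[0,0,1],[0,0,2],[0,0,3],[0,0,4],[0,0,5.5],[0,0,7],[0,0,8],[0,0,9],[0,0,10],[0,0,10]],"dr":[[0,0,0],[0,0,0],[0,0,0],[0,0,0],[0,0,0],[0,0,0],[0,0,0],[0,0,0],[0,0,0],[0,0,0]],"fingers":[15,15,15,15,15,15,15,15,15,15]}'
```

```text
time_s: 29.95
position: [0.5291, 0.0068, 0.3304]
tcp_rot: [-0.129, 0.992, -0.0, 0.001]
ft_force: [-0.8, 1.0, -2.1]
finger_gap: 0.0251
grip_force: 79.5
time_s: 31.2
position: [0.5771, 0.0194, 0.3102]
tcp_rot: [-0.129, 0.992, -0.0, -0.0]
ft_force: [-0.3, 0.3, 1.7]
finger_gap: 0.025
grip_force: 80.0
time_s: 32.45
position: [0.5771, 0.0195, 0.3006]
tcp_rot: [-0.129, 0.992, -0.0, 0.0]
ft_force: [-1.5, -1.3, 5.6]
finger_gap: 0.0251
grip_force: 80.5
```

```bash
python3 -m creep '{"translation":[[0,0,0.5],[0,0,1],[0,0,1.5],[0,0,2],[0,0,2.5],[0,0,3],[0,0,3.5],[0,0,3.5],[0,0,3.5],[0,0,3.5]],"dr":[[0,0,0],[0,0,0],[0,0,0],[0,0,0],[0,0,0],[0,0,0],[0,0,0],[0,0,0],[0,0,0],[0,0,0]],"fingers":[15,15,15,15,15,15,15,15,15,15]}'
```

```text
time_s: 33.7
position: [0.5772, 0.0195, 0.2974]
tcp_rot: [-0.129, 0.992, -0.0, 0.0]
ft_force: [-2.4, -1.9, 8.1]
finger_gap: 0.0249
grip_force: 80.9
```

```bash
python3 -m creep '{"translation":[[0,0,0.5],[0,0,1],[0,0,1.5],[0,0,1.5],[0,0,1.5],[0,0,1.5],[0,0,1.5],[0,0,1.5],[0,0,1.5],[0,0,1.5]],"dr":[[0,0,0],[0,0,0],[0,0,0],[0,0,0],[0,0,0],[0,0,0],[0,0,0],[0,0,0],[0,0,0],[0,0,0]],"fingers":[15,15,15,15,15,15,15,15,15,15]}'
python3 -m creep '{"translation":[[0,0,0.6],[0,0,0.6],[0,0,0.6],[0,0,0.6],[0,0,0.6],[0,0,0.6],[0,0,0.6],[0,0,0.6],[0,0,0.6],[0,0,0.6]],"dr":[[0,0,0],[0,0,0],[0,0,0],[0,0,0],[0,0,0],[0,0,0],[0,0,0],[0,0,0],[0,0,0],[0,0,0]],"fingers":[15,15,15,15,15,15,15,15,15,15]}'
```

```text
time_s: 34.95
position: [0.5773, 0.0197, 0.2967]
tcp_rot: [-0.129, 0.992, -0.001, 0.0]
ft_force: [-2.8, -0.7, 12.1]
finger_gap: 0.0252
grip_force: 81.6
time_s: 36.2
position: [0.5773, 0.0198, 0.2964]
tcp_rot: [-0.129, 0.992, -0.001, 0.0]
ft_force: [-4.3, -1.6, 15.1]
finger_gap: 0.0251
grip_force: 81.9
```

```bash
python3 -m creep '{"translation":[[0,0,0],[0,0,-3],[0,0,-15],[0,0,-35],[0,0,-60],[0,0,-76],[0,0,-76],[0,0,-76],[0,0,-76],[0,0,-76]],"dr":[[0,0,0],[0,0,0],[0,0,0],[0,0,0],[0,0,0],[0,0,0],[0,0,0],[0,0,0],[0,0,0],[0,0,0]],"fingers":[15,15,15,15,15,15,15,15,15,15]}'
python3 - <<'E'
from h import *
go([.521,.247,.28],71)
E
```

```text
time_s: 37.45
position: [0.5769, 0.0194, 0.3699]
tcp_rot: [-0.129, 0.992, 0.0, -0.001]
ft_force: [-0.9, -0.4, -1.4]
finger_gap: 0.0253
grip_force: 79.5
shift [ -4.2 234.3  90. ] dr [ 1.000e-04 -1.200e-03  5.899e-01] t 37.45
```

```bash
python3 -m creep '{"translation":[[0,30,0],[0,75,0],[-1,120,0],[-2,165,10],[-3,205,35],[-4,234,65],[-4,234,80],[-4,234,90],[-4,234,90],[-4,234,90]],"dr":[[0,0,0.06],[0,0,0.18],[0,0,0.3],[0,0,0.42],[0,0,0.53],[0,0,0.59],[0,0,0.59],[0,0,0.59],[0,0,0.59],[0,0,0.59]],"fingers":[15,15,15,15,15,15,15,15,15,15]}'
python3 - <<'E'
from h import *
go([.521,.247,.2425],71)
a=grab_frame("wrist");b=grab_frame("top");b=cv2.resize(b[150:260,190:337],(512,384),interpolation=2)
cv2.imwrite("pics/w5.png",cv2.resize(np.hstack([a,b]),(800,300),interpolation=cv2.INTER_AREA))
E
```

```text
time_s: 38.7
position: [0.522, 0.2459, 0.2812]
tcp_rot: [0.166, 0.986, 0.0, 0.001]
ft_force: [0.3, 0.7, -2.4]
finger_gap: 0.0252
grip_force: 79.6
shift [ 1.3  0.7 38.7] dr [ 0.0006  0.001  -0.002 ] t 38.7
```

View pics/w5.png

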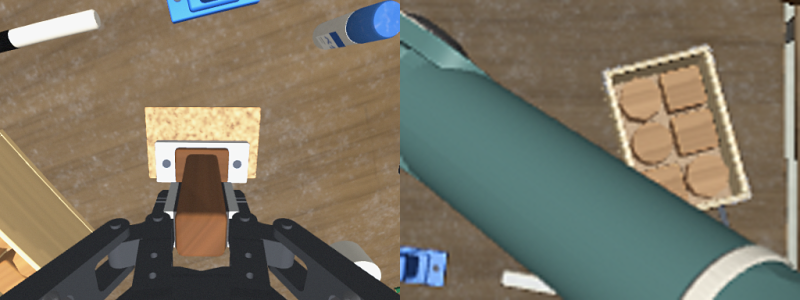

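The tamper hangs square over the rest and the block tops look level from above. Lowering.

```bash
python3 -m creep '{"translation":[[1,0.5,6],[1,0.5,14],[1,0.5,22],[1,0.5,28],[1,0.5,32],[1,0.5,34],[1,0.5,36],[1,0.5,37],[1,0.5,37],[1,0.5,37]],"dr":[[0,0,0],[0,0,0],[0,0,0],[0,0,0],[0,0,0],[0,0,0],[0,0,0],[0,0,0],[0,0,0],[0,0,0]],"fingers":[15,15,15,15,15,15,15,15,15,15]}'
python3 -m creep '{"translation":[[0,0,0.5],[0,0,1],[0,0,1.5],[0,0,1.5],[0,0,1.5],[0,0,1.5],[0,0,1.5],[0,0,1.5],[0,0,1.5],[0,0,1.5]],"dr":[[0,0,0],[0,0,0],[0,0,0],[0,0,0],[0,0,0],[0,0,0],[0,0,0],[0,0,0],[0,0,0],[0,0,0]],"fingers":[15,15,15,15,15,15,15,15,15,15]}'
```

```text
time_s: 40.05
position: [0.5205, 0.2475, 0.2437]
tcp_rot: [0.165, 0.986, 0.0, 0.0]
ft_force: [0.4, 0.0, -2.7]
finger_gap: 0.0247
grip_force: 79.7
time_s: 41.3
position: [0.5205, 0.2476, 0.2426]
tcp_rot: [0.165, 0.986, -0.0, 0.0]
ft_force: [-1.0, -1.4, 4.5]
finger_gap: 0.0252
grip_force: 80.6
```

Contact with the rest (about 7 N). I open, then rise straight up.

```bash
python3 -m creep '{"translation":[[0,0,-0.5],[0,0,-0.5],[0,0,-0.5],[0,0,-0.5],[0,0,-0.5],[0,0,-0.5],[0,0,-0.5],[0,0,-0.5],[0,0,-0.5],[0,0,-0.5]],"dr":[[0,0,0],[0,0,0],[0,0,0],[0,0,0],[0,0,0],[0,0,0],[0,0,0],[0,0,0],[0,0,0],[0,0,0]],"fingers":[25,28,34,42,52,62,72,80,85,85]}'
python3 -m creep '{"translation":[[0,0,0],[0,0,0],[0,0,-10],[0,0,-30],[0,0,-55],[0,0,-80],[0,0,-105],[0,0,-120],[0,0,-120],[0,0,-120]],"dr":[[0,0,0],[0,0,0],[0,0,0],[0,0,0],[0,0,0],[0,0,0],[0,0,0],[0,0,0],[0,0,0],[0,0,0]],"fingers":[85,85,85,85,85,85,85,85,85,85]}'
python3 - <<'E'
from h import *
a=grab_frame("wrist");b=grab_frame("side");b=cv2.resize(b[150:260,190:337],(512,384),interpolation=2)
cv2.imwrite("pics/w6.png",cv2.resize(np.hstack([a,b]),(800,300),interpolation=cv2.INTER_AREA))
E
```

```text
time_s: 42.55
position: [0.5204, 0.2475, 0.2425]
tcp_rot: [0.165, 0.986, -0.0, -0.0]
ft_force: [0.2, 0.4, 0.7]
finger_gap: 0.0847
grip_force: 0.0
time_s: 43.8
position: [0.5202, 0.2472, 0.3619]
tcp_rot: [0.165, 0.986, -0.0, -0.0]
ft_force: [0.6, -0.8, -0.1]
finger_gap: 0.0852
grip_force: 0.0
```

View pics/w6.png

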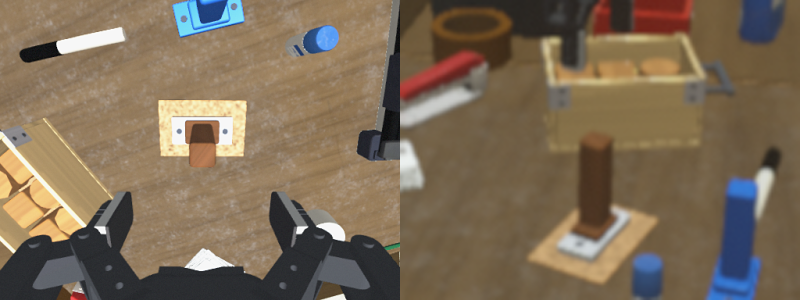

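The tamper stands upright at the middle of the rest, and the hand is clear of it. The block tops look level.

```bash
python3 -c "
from bench import *
print(finish_job())"
```

```text
the job is handed in; nothing more can be done
None
```

I pressed all three rows home in order at about 17 N by the wrist sensor, stood the tamper upright on its cork rest and let go, and handed the job in at about 44 s; no verdict came back.

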